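# Open the push-and-turn cap of the sanitising-tablet tub and hold it over the mouth

### The job

The meal carts are about to be wiped down. Take the blue safety cap of the tablet tub standing in the steel holder, push it down against its spring, turn it anticlockwise (seen from above) while it is down until it is free, and lift it straight up off the tub, leaving the tub seated in its bay. Finish still holding the cap, level and about 10 cm straight above the open mouth, so a colleague can take out tablets; leave the yellow-capped tub, the jug and the tongs alone.

Things in the scene. Friction and masses are not known exactly. Their poses are not given: they have to be found in the camera images.
- cap: Blue ribbed push-and-turn cap, round, 58 mm across, 32 mm tall, 45 g, spring-loaded, held by three lugs; origin at the centre of its lower rim, z up. Closed, its axes agree with the tub's and its lower rim is 100 mm above the tub's underside. Pushed down far enough it turns anticlockwise seen from above (positive about z); it is free from 40 to 80 degrees past closed (best 60), then lifts straight off.
- cap_top (a point): Centre of the cap's flat top. Push down here or by gripping the ribbed side: the spring gives 6 N at the start and 1.5 N more per mm, bottoming at 6 mm (15 N). It must stay at least 3 mm down (aim for 5) while it turns. A white bar lies on the top's -x side; the short ticks are decoration.
- tub: White square tablet tub with a blue band, standing loose in either of the holder's two bays, 0.5 to 0.85 kg; origin at the centre of its underside, z up. Body 76 x 76 mm with a flat shoulder 86 mm up, so fingertips beside the closed cap have 46 mm from the cap's top down to the shoulder. The bay's walls stop it from turning.
- tub_mouth (a point): Centre of the tub's mouth, 120 mm above its underside, 12 mm below the closed cap's top. The neck is 40 mm across, 49 mm over its lugs.
- holder: Sheet-steel holder fixed to the worktop, 115 x 300 mm, with two square bays 79 mm wide inside and 48 mm high, centred 75 mm to either side of its origin along its y; floor 3 mm thick; origin at the centre of its underside, z up. A test-strip tube 72 mm high stands in the middle between the bays.
- other_tub: The same tub with a yellow cap and label band, closed, in the other bay, 150 mm from the first (centre to centre); top 132 mm above its underside; origin at the centre of its underside. To be left alone.
- jug: Steel measuring jug with a handle, 84 mm across, 105 mm high, standing 240 to 290 mm from the holder's centre; origin at the centre of its underside. To be left alone.
- tongs: Small steel tablet tongs lying flat, 170 mm long, 48 mm wide, 18 mm high, 200 to 230 mm from the holder's centre on the side away from the jug; origin under their middle, x along them. To be left alone.
Not all that is in view belongs to the job. Of the things like the cap, leave any that is brown or turquoise; of the rest the smaller one is meant.

How it is judged (in metres and radians):
On the way, in this order (a step that is already met when the one before it is completed fails the run):
1. the closed blue cap is pushed down at least 2 mm against its spring (z of cap in the frame of tub below 0.098 m), for 0.05 s.
2. still pushed down, it is turned out of its lock (more than 20 degrees) (z of cap in the frame of tub below 0.0985 m and angle between the x axis of cap and the x axis of tub, either way round above 0.35 rad), for 0.05 s.
3. the cap is lifted clear of the neck, the tub staying seated (z of cap in the frame of tub above 0.13 m and z of tub in the frame of holder below 0.008 m), for 0.1 s.
At the end, for the whole second after the job is handed in: The blue cap is held still by the fingers alone, level within 11 degrees, its lower rim 60 to 150 mm above the tub's mouth and centred over it within 30 mm; the tub stands upright on the floor of its bay (within 3 mm) (z of cap in the frame of tub between 0.18 and 0.27 m and horizontal distance between cap and tub below 0.03 m and angle between cap's own z axis and vertical below 0.2 rad and linear speed of cap below 0.02 m/s and contact force between cap and the fingers above 1 N and contact force between cap and tub below 0.1 N and z of tub in the frame of holder below 0.006 m and angle between tub's own z axis and vertical below 0.08 rad); the arm keeps its last pose, push and grip.
It fails at once if the tub is pulled up out of its bay by more than 15 mm or tipped (z of tub in the frame of holder above 0.018 m or angle between tub's own z axis and vertical above 0.2 rad).
It fails at once if the yellow-capped tub is disturbed (moved over 10 mm) (distance of other_tub from where it was at the start of the episode above 0.01 m).
It fails at once if the jug is disturbed (moved over 15 mm) (distance of jug from where it was at the start of the episode above 0.015 m).
It fails at once if the tongs are disturbed (moved over 15 mm) (distance of tongs from where it was at the start of the episode above 0.015 m).
It also fails if it takes over 38 s, if anything falls off the work surface, if the arm or the gripper's body presses on something with over 40 N, if the wrist force passes 120 N, or if a joint passes its speed limit or range.

### The arm

A 6-joint arm with a two-finger parallel gripper is mounted at the origin on the work surface. World frame = base frame: x ahead of the robot, y to its left, z up, the work surface at z = 0. Lengths are in mm, angles in degrees, forces in N, time in s.
With the tool pointing down it reaches from about 275 to 825 mm from the base axis. Payload 4.9 kg.
Tool frame: the origin (TCP) lies at the very end of the fingers, on their centre line; the grasp point (between the pads) lies 19 mm behind it (env.hold_point_z is the distance from the TCP to the grasp point, in mm); z points along the fingers, y is the direction in which the jaws open and shut (so a half turn about z gives the same grasp; the last joint's range is limited). The gripper opens to 85 mm and grips with 20 to 120 N. Pads are 22 mm wide; open, the fingers measure 114 mm over their backs; the gripper's body (76 mm by 85 mm) begins 54 mm behind the grasp point. The pads swing forward as they close: fully open they stand 13 mm farther back than shut.
Start: joints at [-84.236, 18.69, -11.035, 60.275, 0, 82.311], TCP at [127.968, -534.923, 207.181] pointing down, gripper open.
Joint ranges: [-152.03, 152.03], [-55.5, 102.48], [-74.3, 77.21], [-110.64, 120.58], [-84.22, 78.4], [-180, 180]. Speed limits (degrees/s): [147.25, 147.25, 180, 180, 180, 180].

### API

Orientations are given as [roll, pitch, yaw] about the fixed x, y, z axes, in that order (R = Rz(yaw) Ry(pitch) Rx(roll)).
In Python, from rig import env gives the robot as it stands.
- The arm moves only by the tool step_arm, never from a script. Its argument "deltas" is text: rows parted by semicolons, each of 7 numbers parted by spaces: the turn, a rotation vector about the world's x, y, z in rad, then the shift along the world's x, y, z in m, then the closure, from 0 (fully open) to 1 (shut). In form: rx ry rz x y z fingers; .... A call has exactly 5 rows; each row shifts and turns the pose as measured when the row begins; what a row does not reach is not made up. A row lasts 1/10 s, in which the tool goes at most 50 mm and 8.59 degrees, less where a joint would pass 70% of its speed; a pose out of reach is approached as far as the arm can. A call with a gripper value outside its range is refused whole. The fingers move at their own pace and stop on an object; the grip force is fixed at half the most. Time passes only in rows, so rows that do not move let the fingers close, or fill a call up. It gives the time, the measured TCP pose, the force and the opening at its end, in the units of the state.
- env.observe(): the state, without advancing time (a new reading comes with each control period).
- env.get_image(name): name is "side" or "top" or "wrist"; returns the picture (400x640x3 uint8, blue, green, red); there is no depth.
- env.calibration(name): a dict with "K" (3x3 intrinsics, pixels), "R" (3x3) and "t" (3): a world point X has camera coordinates R X + t. Camera axes: x right, y down, z forward; pixel columns grow to the right and rows downward; lengths in mm; the calibration is good to about 2 mm. A picture is of the moment at which its call begins: read the wrist's pose just before it. calibration takes no time and is no camera call; for the wrist camera it gives the pose at the moment of the call.
- env.close_job(): hands the job in, once; it reports no verdict.
The state is a dict: "t": time; "joint_positions": joint angles; "dq": joint speeds; "tau": joint torques, N m; "eef_pos": TCP position; "orientation": TCP orientation; "force": force on the tool from outside, world axes, zero at the start; "moment": the same for the moment, N m; "gripper_width": opening from 0.0 (shut) to 1.0 (fully open).
Only numpy, scipy, OpenCV 4.12 (cv2) and the standard library are available. Lean on these libraries where they do the work, as an engineer would, in place of code of your own. Each camera call takes 0.05 s, during which the arm holds its last target.

## Working session

There is one attempt and no reset: what is moved stays moved. The work goes in short steps, Python scripts to look and compute and a tool call to move; the robot and the scene stay as the last step left them, time stands still between calls to the robot, and variables do not carry over. Pictures are saved under pics/ and viewed, and the job is handed in when it is done.

Besides the shell and the picture viewer there is one more tool, called after "Emit:" as a command line: name --argument value ..., lists and objects as JSON in quotes. step_arm: Moves the arm, as the interface text tells. Its arguments: {"type":"object","properties":{"deltas":{"type":"string"}},"required":["deltas"]}

```bash
ls; mkdir -p pics
python3 - <<'E'
from rig import env
import cv2
s=env.observe();print(s)
print(env.hold_point_z)
for n in ["top","side","wrist"]:
    c=env.calibration(n);print(n,c)
    cv2.imwrite(f"pics/{n}0.png",env.get_image(n))
E
```

```text
pics
{'t': 0.0, 'joint_positions': array([-8.42358417e+01,  1.87335493e+01, -1.10928821e+01,  6.02745048e+01,
        6.77152550e-04,  8.23102672e+01]), 'dq': array([ 0.00168741, -0.04581149, -0.00446168,  0.12206583, -0.02658135,
       -0.04067134]), 'tau': array([ 1.73500724e-03, -4.43407166e+01,  2.62434143e+01,  1.54021103e-02,
        1.89273687e-04,  8.55455141e-06]), 'eef_pos': array([ 127.90937495, -534.26925465,  206.38304773]), 'orientation': array([-1.79900062e+02, -1.41771789e-02,  1.34538781e+01]), 'force': array([0.08670216, 0.83171538, 0.35914728]), 'moment': array([-0.0436566 , -0.00515152, -0.02480925]), 'gripper_width': 1.0014777363204945}
18.700000000000003
top {'K': array([[386.86937721,   0.        , 321.00748398],
       [  0.        , 386.86937721, 206.90193961],
       [  0.        ,   0.        ,   1.        ]]), 'R': array([[-0.01277397, -0.99975646, -0.01799596],
       [-0.99911651,  0.0134823 , -0.03980488],
       [ 0.04003781,  0.0174716 , -0.9990454 ]]), 't': array([  74.5135073 ,  496.20238073, 1053.42799051])}
side {'K': array([[520.16778113,   0.        , 317.09354695],
       [  0.        , 520.16778113, 191.26831882],
       [  0.        ,   0.        ,   1.        ]]), 'R': array([[-0.72393322, -0.68986523,  0.00257842],
       [-0.45494228,  0.47459262, -0.75351799],
       [ 0.51860217, -0.54666974, -0.65742223]]), 't': array([ 408.6286175 ,  297.8348046 , 1102.37606723])}
wrist {'K': array([[303.45349591,   0.        , 321.93352804],
       [  0.        , 303.45349591, 203.75945419],
       [  0.        ,   0.        ,   1.        ]]), 'R': array([[ 0.23230532, -0.9726412 , -0.00182463],
       [-0.93429945, -0.22366853,  0.27759127],
       [-0.27040482, -0.06278118, -0.96069754]]), 't': array([-549.31977223,  -36.78446068,  378.86889898])}
```

View pics/top0.png

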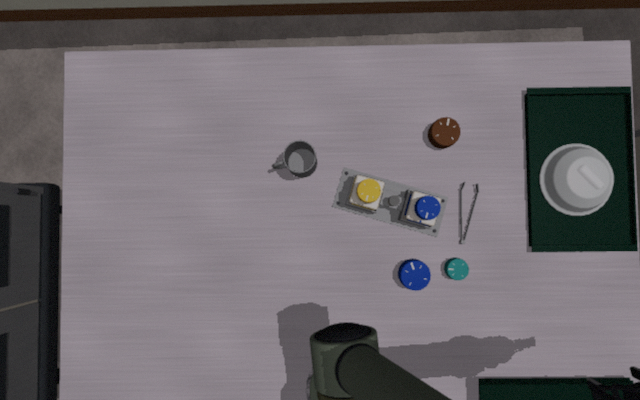

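View pics/side0.png

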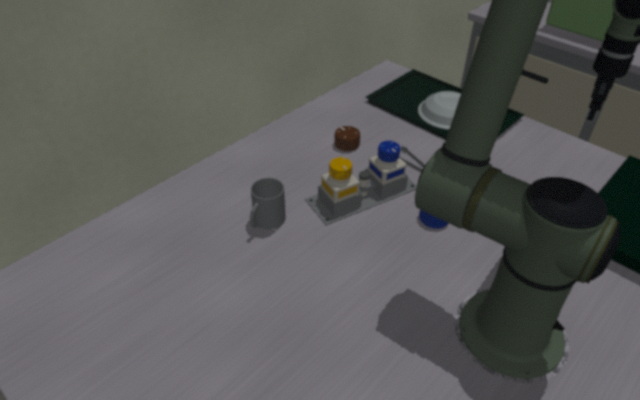

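View pics/wrist0.png

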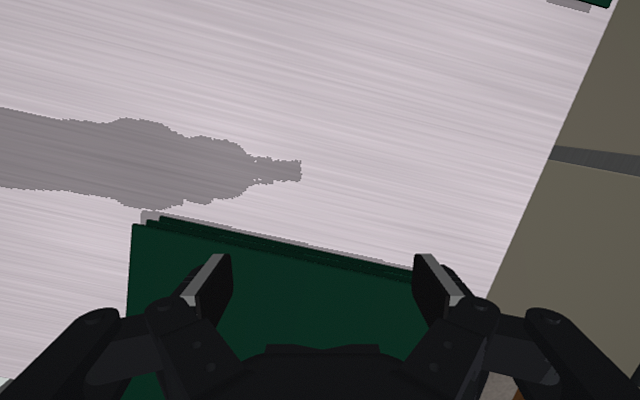

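Candidates: blue on the white tub in the holder at (428,207), a larger loose blue one at (414,275), turquoise at (457,268) and brown at (445,132). Brown and turquoise are excluded. Of the two blue ones, the cap in the holder is the smaller and sits on the tub, so it fits. Next I'll confirm that in a crop and measure it.

```bash
cat > h.py <<'E'
import numpy as np,cv2
from rig import env
def ray(c,uv):
    K,R,t=[np.array(c[k]) for k in"KRt"]
    d=R.T@np.linalg.inv(K)@np.array([uv[0],uv[1],1.]); o=-R.T@t
    return o,d/np.linalg.norm(d)
def plane(c,uv,z):
    o,d=ray(c,uv); return o+d*(z-o[2])/d[2]
def proj(c,X):
    p=np.array(c["K"])@(np.array(c["R"])@np.array(X,float)+np.array(c["t"]));return p[:2]/p[2]
def cross(r1,r2):
    (o1,d1),(o2,d2)=r1,r2
    A=np.stack([d1,-d2],1);s=np.linalg.lstsq(A,o2-o1,rcond=None)[0]
    p,q=o1+d1*s[0],o2+d2*s[1];return (p+q)/2,np.linalg.norm(p-q)
def blobs(im,lo,hi,amin=60):
    m=cv2.inRange(cv2.cvtColor(im,cv2.COLOR_BGR2HSV),lo,hi)
    cs,_=cv2.findContours(m,cv2.RETR_EXTERNAL,cv2.CHAIN_APPROX_NONE)
    return [c for c in cs if cv2.contourArea(c)>amin]
E
python3 - <<'E'
from h import *
T=cv2.imread("pics/top0.png");S=cv2.imread("pics/side0.png")
ct=env.calibration("top");cs=env.calibration("side")
for n,im,c in(("top",T,ct),("side",S,cs)):
  for col,lo,hi in(("blue",(110,120,50),(130,255,255)),("yel",(15,120,80),(35,255,255))):
    for b in blobs(im,lo,hi,30):
        (x,y),r=cv2.minEnclosingCircle(b);print(n,col,(round(x,1),round(y,1)),round(r,1),cv2.boundingRect(b),cv2.contourArea(b),plane(c,(x,y),135).round(1),plane(c,(x,y),0).round(1))
a=cv2.resize(T[110:300,320:490],None,fx=4.2,fy=3.1*1,interpolation=cv2.INTER_CUBIC)
a=cv2.resize(T[160:300,320:490],None,fx=4,fy=4,interpolation=cv2.INTER_CUBIC);cv2.imwrite("pics/tc.png",a)
E
```

```text
top blue (413.8, 274.9) 16.0 (398, 259, 32, 31) 693.5 [ 325.7 -154.8  135. ] [ 307.1 -184.2    0. ]
top blue (427.2, 207.7) 12.4 (416, 196, 24, 24) 388.0 [ 486.8 -190.7  135. ] [ 491.4 -225.3    0. ]
top yel (368.1, 190.6) 11.9 (357, 179, 23, 24) 403.0 [530.3 -49.1 135. ] [541.2 -63.2   0. ]
side blue (433.1, 218.3) 14.1 (420, 211, 27, 17) 234.5 [249.3 -46.4 135. ] [ 314.  -177.5    0. ]
side blue (395.5, 174.0) 8.5 (388, 169, 16, 10) 44.0 [ 405.9 -114.2  135. ] [ 496.5 -256.5   -0. ]
side blue (388.7, 150.7) 11.0 (379, 141, 21, 21) 328.0 [ 477.1 -178.9  135. ] [ 579.7 -332.     0. ]
side yel (347.0, 191.0) 10.3 (338, 186, 19, 12) 84.5 [450.3  17.1 135. ] [ 548.4 -103.4   -0. ]
side yel (340.1, 168.0) 12.1 (330, 157, 22, 23) 397.0 [520.5 -37.  135. ] [ 630.3 -166.6    0. ]
```

View pics/tc.png

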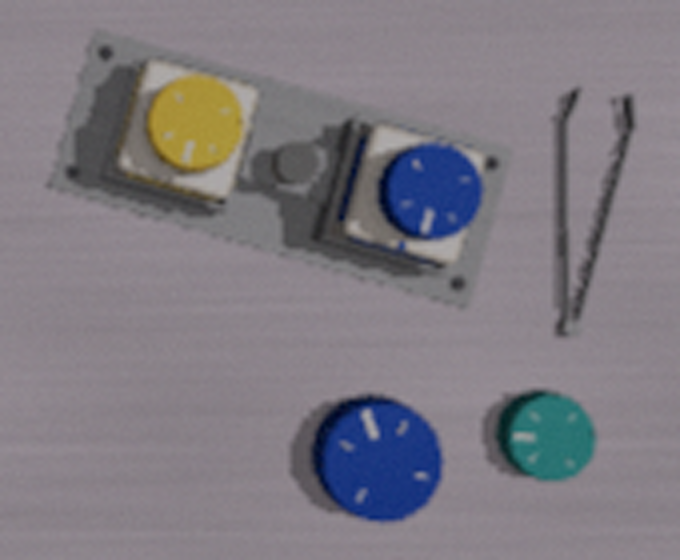

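The crop confirms it. The blue cap sits on the white tub at full-image (427,208), with its bar toward the robot. The loose blue cap at (414,275) is larger and lies on the table. Now I'll move over the tub.

Run:
```python
from h import *
ct=env.calibration("top");cs=env.calibration("side")
for t,s in(((427.6,207.2),(388.7,150.7)),((368.1,190.6),(340.1,168))):
    print(cross(ray(ct,t),ray(cs,s)))
```

```text
(array([ 488.37663094, -195.58162964,  120.38981727]), np.float64(0.2583390839876006))
(array([531.47472442, -50.26671015, 121.40576399]), np.float64(0.467785711658839))
```

Emit:
step_arm --deltas "0 0 0 0.03 0.03 0.004 0; 0 0 0 0.035 0.035 0.002 0; 0 0 0 0.035 0.035 0 0; 0 0 0 0.035 0.035 0 0; 0 0 0 0.035 0.035 0 0"

```text
t: 0.65
eef_pos: [297.0, -363.9, 210.8]
orientation: [-179.9, 0.0, 12.7]
force: [0.2, -0.2, 0.8]
gripper_width: 0.998
```

Emit:
step_arm --deltas "0 0 0 0.035 0.034 0 0; 0 0 0 0.035 0.034 0 0; 0 0 0 0.035 0.034 0 0; 0 0 0 0.035 0.034 0 0; 0 0 0 0.03 0.03 0 0"

```text
t: 1.15
eef_pos: [470.4, -190.8, 210.6]
orientation: [-179.9, 0.0, 12.7]
force: [0.1, -0.3, 0.4]
gripper_width: 1.001
```

Run:
```python
from h import *
import pickle
o=env.observe();print(o["eef_pos"],o["orientation"],o["joint_positions"],o["force"])
c=env.calibration("wrist");im=env.get_image("wrist");cv2.imwrite("pics/w1.png",im);pickle.dump(c,open("w1.pkl","wb"))
```

```text
[ 470.41400762 -190.84687529  210.61968321] [-1.79947951e+02  1.43224216e-02  1.26989698e+01] [-3.04369465e+01  1.41092549e+01 -1.68498749e+01  5.90869095e+01
  2.81894273e-02  1.36864079e+02] [ 0.14716571 -0.30629112  0.38446993]
```

View pics/w1.png

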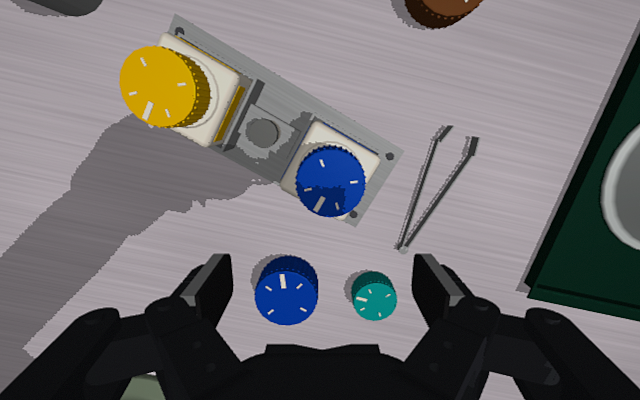

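The cap top is an ellipse near (331,182), with the bar near (320,205). Next I'll fit them for position and yaw.

Run:
```python
from h import *
import pickle
c=pickle.load(open("w1.pkl","rb"));im=cv2.imread("pics/w1.png")
for nm,lo,hi,x0,x1,y0,y1 in(("blue",(110,100,40),(130,255,255),280,380,130,230),("yel",(15,100,80),(35,255,255),110,225,40,140)):
    m=cv2.inRange(cv2.cvtColor(im,cv2.COLOR_BGR2HSV),lo,hi);k=np.zeros_like(m);k[y0:y1,x0:x1]=m[y0:y1,x0:x1]
    b=max(cv2.findContours(k,0,1)[0],key=cv2.contourArea)
    e=cv2.fitEllipse(b);print(nm,e,cv2.boundingRect(b),plane(c,e[0],135).round(1),plane(c,e[0],120).round(1))
print("tcp",proj(c,[470.4,-190.8,210.6]))
g=im[130:235,270:390].copy();cv2.imwrite("pics/w1c.png",cv2.resize(g,None,fx=5.5,fy=5.5,interpolation=cv2.INTER_CUBIC))
w=cv2.inRange(cv2.cvtColor(im,cv2.COLOR_BGR2HSV),(0,0,0),(180,110,255))
k=np.zeros_like(w);cv2.circle(k,(331,182),30,255,-1);w&=k
for b in cv2.findContours(w,0,1)[0]:
    M=cv2.minAreaRect(b);print(M)
```

```text
blue ((330.1014099121094, 181.34095764160156), (68.52938079833984, 70.0633544921875), 168.84498596191406) (295, 145, 71, 72) [ 490.  -193.5  135. ] [ 487.  -194.5  120. ]
yel ((163.7047882080078, 87.07636260986328), (76.6048812866211, 94.84362030029297), 120.09915161132812) (119, 45, 92, 83) [532.7 -55.7 135. ] [532.3 -48.2 120. ]
tcp [321.36732517 238.50727581]
((336.6999816894531, 205.60000610351562), (7.273237705230713, 2.8460497856140137), 71.56504821777344)
((319.6538391113281, 202.23077392578125), (5.5815629959106445, 13.395750045776367), 29.74488067626953)
((307.44232177734375, 189.2115478515625), (2.5495097637176514, 7.452413558959961), 78.69007110595703)
((353.5384521484375, 181.6923065185547), (2.7456257343292236, 7.452413558959961), 78.69007110595703)
((321.4827575683594, 162.70689392089844), (7.984899520874023, 2.971125364303589), 68.19859313964844)
```

View pics/w1c.png

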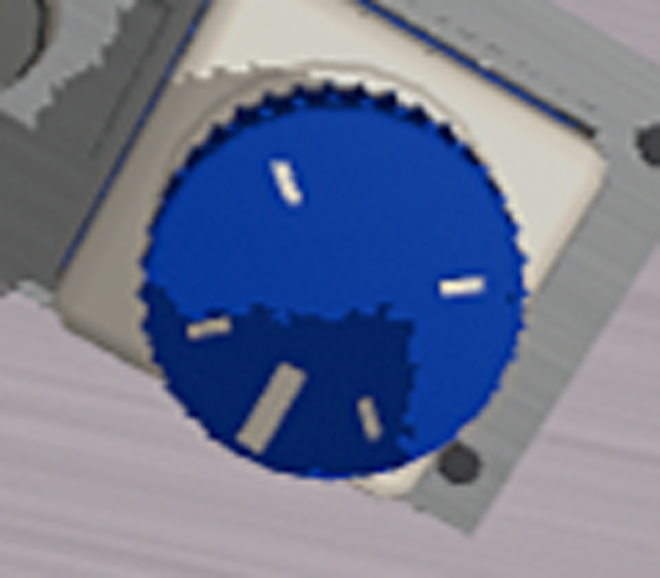

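Emit:
step_arm --deltas "0 0 0 0.018 -0.002 0 0; 0 0 0 0 0 -0.035 0; 0 0 0 0 0 -0.035 0; 0 0 0 0 0 -0.025 0; 0 0 0 0 0 -0.010 0"

```text
t: 1.7
eef_pos: [496.3, -185.5, 103.8]
orientation: [-180.0, -0.4, 13.6]
force: [-0.2, 0.6, -0.0]
gripper_width: 1.003
```

Run:
```python
from h import *
o=env.observe();print(o["eef_pos"],o["orientation"],o["force"])
cv2.imwrite("pics/w2.png",env.get_image("wrist"))
s=env.get_image("side");cv2.imwrite("pics/s2.png",cv2.resize(s[90:240,300:460],None,fx=4,fy=4,interpolation=cv2.INTER_CUBIC))
```

```text
[ 496.28207432 -185.46267528  103.76921934] [-179.96318857   -0.4337479    13.58975835] [-0.21889069  0.59048192 -0.00498682]
```

View pics/w2.png

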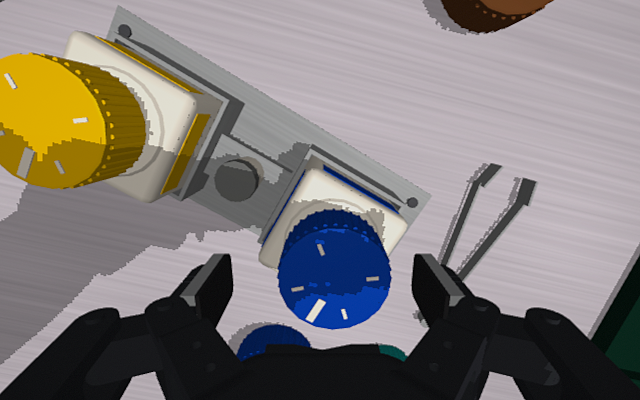

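View pics/s2.png

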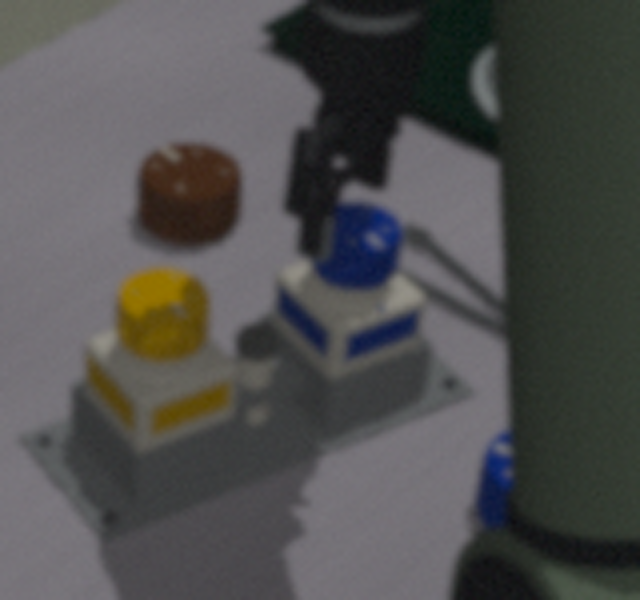

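The tool coasted to (496,-185), about 8 mm off in x and 7 mm in y. I'll correct that and then close.

Emit:
step_arm --deltas "0 0.007 -0.01 -0.0055 -0.006 -0.002 0; 0 0 0 -0.001 -0.001 -0.002 0; 0 0 0 0 0 0 0; 0 0 0 0 0 0 0; 0 0 0 0 0 0 0"

```text
t: 2.3
eef_pos: [492.2, -196.0, 105.3]
orientation: [179.8, -0.3, 12.9]
force: [0.4, 0.2, -0.1]
gripper_width: 1.002
```

Run:
```python
from h import *
o=env.observe();print(o["eef_pos"],o["orientation"],o["force"])
c=env.calibration("wrist")
im=env.get_image("wrist");cv2.imwrite("pics/w3.png",im)
m=cv2.inRange(cv2.cvtColor(im,cv2.COLOR_BGR2HSV),(110,100,40),(130,255,255));m[:,:260]=0;m[:,410:]=0;m[:210]=0
b=max(cv2.findContours(m,0,1)[0],key=cv2.contourArea);e=cv2.fitEllipse(b);print(e,cv2.boundingRect(b),plane(c,e[0],135),plane(c,e[0],125))
```

```text
[ 492.21020633 -195.98422556  105.27190166] [179.81749744  -0.34618651  12.86363626] [ 0.44886365  0.20145345 -0.11442871]
((316.22698974609375, 260.8226013183594), (110.6957015991211, 113.50446319580078), 84.92881774902344) (260, 210, 114, 107) [ 491.90482683 -193.33474365  135.        ] [ 487.01914132 -194.26722645  125.        ]
```

View pics/w3.png

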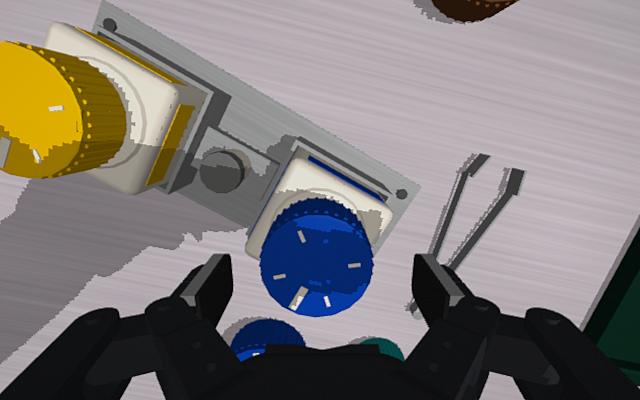

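Emit:
step_arm --deltas "0 0.005 0 -0.002 0.002 -0.004 0; 0 0 0 0 0 -0.003 0; 0 0 0 0 0 -0.002 0; 0 0 0 0 0 0 0; 0 0 0 0 0 0 0"

```text
t: 2.85
eef_pos: [490.2, -193.4, 95.6]
orientation: [179.9, -0.1, 12.9]
force: [-0.5, -0.1, 0.3]
gripper_width: 1.0
```

Emit:
step_arm --deltas "0 0 0 0 0 0.003 0; 0 0 0 0 0 0 0.3; 0 0 0 0 0 0 1; 0 0 0 0 0 0 1; 0 0 0 0 0 0 1"

```text
t: 3.35
eef_pos: [490.3, -193.4, 99.7]
orientation: [179.9, -0.1, 12.9]
force: [-0.7, 0.2, -0.5]
gripper_width: 0.65
```

Run:
```python
from h import *
o=env.observe();print(o["eef_pos"],o["orientation"],o["force"],o["gripper_width"])
cv2.imwrite("pics/w4.png",env.get_image("wrist"))
```

```text
[ 490.26929973 -193.38323995   99.67644827] [ 1.79874287e+02 -7.01710634e-02  1.29129858e+01] [-0.69285817  0.24543962 -0.51310611] 0.6499141993148935
```

View pics/w4.png

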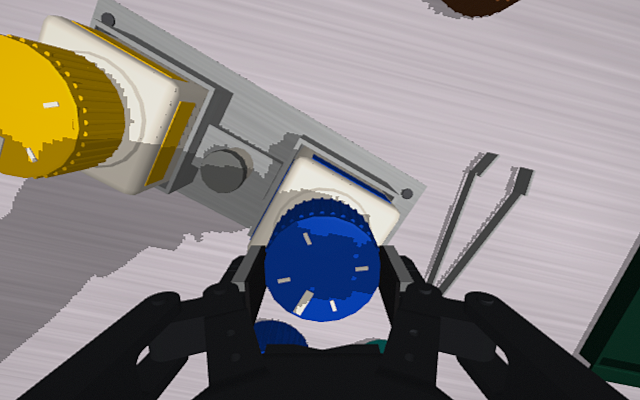

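The fingers have closed on the cap, with contact on both sides. Now a gradual push down.

Emit:
step_arm --deltas "0 0 0 0 0 0 1; 0 0 0 0 0 -0.002 1; 0 0 0 0 0 -0.003 1; 0 0 0 0 0 -0.003 1; 0 0 0 0 0 -0.003 1"

```text
t: 3.9
eef_pos: [490.7, -193.6, 93.2]
orientation: [179.8, -0.2, 12.9]
force: [-11.1, 4.8, 39.7]
gripper_width: 0.647
```

Bottomed out: about 6.5 mm of travel and 40 N. Now turning anticlockwise with a lighter push.

Emit:
step_arm --deltas "0 0 0.1 0 0 -0.001 1; 0 0 0.12 0 0 -0.0015 1; 0 0 0.12 0 0 -0.0015 1; 0 0 0.12 0 0 -0.0015 1; 0 0 0.12 0 0 -0.0015 1"

```text
t: 4.4
eef_pos: [492.0, -191.8, 93.9]
orientation: [179.7, -0.6, 47.4]
force: [-5.6, 2.6, 14.5]
gripper_width: 0.653
```

Run:
```python
from h import *
o=env.observe();print(o["eef_pos"],o["orientation"],o["force"],o["moment"],o["gripper_width"])
cv2.imwrite("pics/w5.png",env.get_image("wrist"))
```

```text
[ 491.97718582 -191.82510741   93.94847682] [179.66158507  -0.56699768  47.39294743] [-5.55420649  2.6189013  14.51245264] [ 0.64716203  1.23425114 -0.1959105 ] 0.6532581806221427
```

View pics/w5.png

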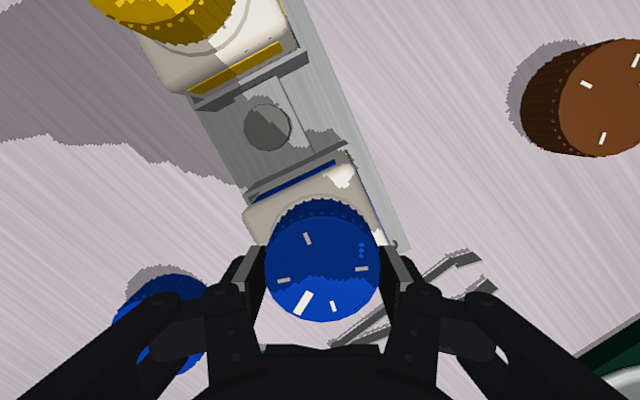

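The cap turned with the fingers: the bar stayed put in the gripper view while the tub rotated about 34°. 25° remain.

Emit:
step_arm --deltas "0 0.003 0.11 -0.0005 0 -0.0015 1; 0 0.003 0.11 -0.0005 0 -0.0015 1; 0 0 0.11 0 0 -0.0015 1; 0 0 0.06 0 0 -0.0015 1; 0 0 0 0 0 -0.0010 1"

```text
t: 4.95
eef_pos: [491.0, -191.5, 93.7]
orientation: [179.8, -0.4, 70.9]
force: [-2.4, 1.2, 10.9]
gripper_width: 0.653
```

Emit:
step_arm --deltas "0 0 0.01 0 0 0.002 1; 0 0 0 0 0 0.004 1; 0 0 0 0 0 0.006 1; 0 0 0 0 0 0.008 1; 0 0 0 0 0 0.008 1"

```text
t: 5.45
eef_pos: [490.3, -191.3, 123.2]
orientation: [179.8, -0.4, 71.4]
force: [0.1, 0.2, -0.7]
gripper_width: 0.647
```

Run:
```python
from h import *
o=env.observe();print(o["eef_pos"],o["orientation"],o["force"],o["moment"],o["gripper_width"])
s=env.get_image("side");cv2.imwrite("pics/s6.png",cv2.resize(s[90:240,300:460],None,fx=4,fy=4,interpolation=cv2.INTER_CUBIC))
```

```text
[ 490.34040801 -191.28676883  123.1650869 ] [179.82575841  -0.35998573  71.42224833] [ 0.14841502  0.23924756 -0.66082801] [ 0.01777811 -0.04301986  0.05742383] 0.6472540128107339
```

View pics/s6.png

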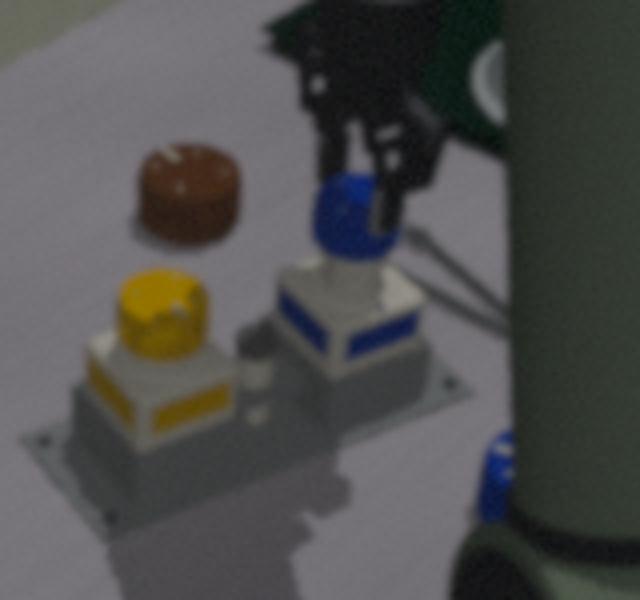

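The cap is rising off the neck (around (355,270) in the crop), the tub is still seated, and the force is about 0 N. I'll keep lifting to a TCP height of about 220.

Emit:
step_arm --deltas "0 0 0 0 0 0.010 1; 0 0 0 0 0 0.015 1; 0 0 0 0 0 0.02 1; 0 0 0 0 0 0.02 1; 0 0 0 0 0 0.012 1"

```text
t: 6.0
eef_pos: [489.9, -191.0, 204.9]
orientation: [179.9, -0.4, 71.4]
force: [0.7, -1.1, -0.9]
gripper_width: 0.644
```

Emit:
step_arm --deltas "0 0 0 0 0 0.004 1; 0 0 0 0 0 0.002 1; 0 0 0 0 0 0 1; 0 0 0 0 0 0 1; 0 0 0 0 0 0 1"

```text
t: 6.5
eef_pos: [490.3, -191.2, 212.3]
orientation: [179.8, -0.4, 71.4]
force: [-0.3, -0.3, -0.7]
gripper_width: 0.652
```

Run:
```python
from h import *
o=env.observe();print(o["eef_pos"],o["orientation"],o["force"],o["dq"],o["gripper_width"])
s=env.get_image("side");cv2.imwrite("pics/s7.png",cv2.resize(s[60:240,290:480],None,fx=3.3,fy=3.3,interpolation=cv2.INTER_CUBIC))
cv2.imwrite("pics/w7.png",env.get_image("wrist"))
t=env.get_image("top");cv2.imwrite("pics/t7.png",cv2.resize(t[110:300,250:490],None,fx=3,fy=3,interpolation=cv2.INTER_CUBIC))
o=env.observe();print(o["eef_pos"])
```

```text
[ 490.26927922 -191.23872518  212.33986881] [179.78599006  -0.35456945  71.42377745] [-0.27156686 -0.30591744 -0.7027769 ] [-0.00435675  0.21593369 -0.45556877 -0.11412453  0.15135693 -0.12159254] 0.6519845030263997
[ 490.2989639  -191.28182947  212.43891561]
```

View pics/s7.png

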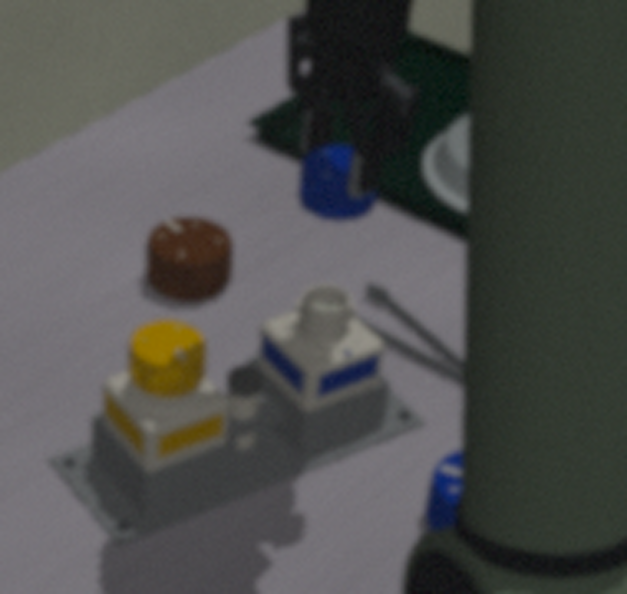

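View pics/w7.png

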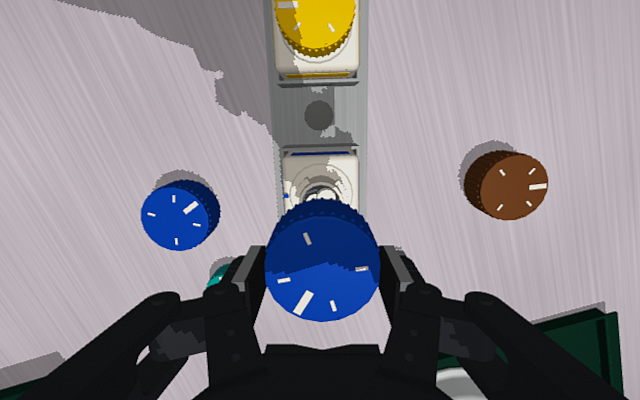

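View pics/t7.png

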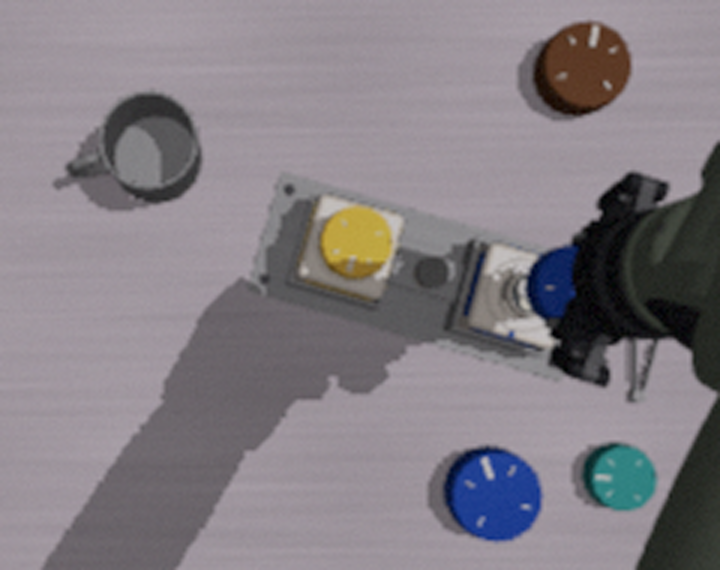

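The cap is held level, with its rim about 93 mm above the mouth and about 2 mm sideways of where it was gripped. The tub is seated, and the neighbouring tub and jug look unmoved. The visible part of the tongs does too. Handing in.

Run:
```python
from rig import env
print(env.close_job())
o=env.observe();print(o["t"],o["eef_pos"],o["gripper_width"],o["force"])
```

```text
the job is handed in; nothing more can be done
None
the job is handed in; nothing more can be done
```

The blue cap is off the tub, held in the gripper above the open mouth, and the job is handed in (about 6.7 s of the 38 s used). I pushed it about 6 mm down, turned it about 58° anticlockwise and lifted it straight up.

**Last checks:**
- **Cap:** level within 0.5° going by the tool's tilt, with its rim about 93 mm above the mouth. The tool is about 2 mm sideways of where it gripped the cap.
- **Grip:** the opening is steady at 0.65, and the force on the tool is only about 1 N.
- **Tub:** seated and upright in its bay in the side and top pictures.
- **Other things:** the yellow-capped tub and jug look unmoved. The tongs were partly hidden by the arm in the last top view, but what shows is in place.

**What did not go to plan or disagreed:**
- The first descent coasted about 8 mm off in x and 7 mm in y. I corrected that before gripping.
- The push peaked at about 40 N against the end stop, and I eased it to 10–15 N by the end of each turn.
- The top and wrist cameras disagreed by about 3 mm on the cap's position. I followed the wrist camera.

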